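Refit the grinder's upper burr until it clicks, then cover it

TASK

The coffee grinder has just been cleaned. Put its upper burr back into the round throat and press it down with a steady, gentle hand until it clicks past the sprung ball and sits right home on its seat, then let go of it and set the dust cover squarely over the neck. Do not force the burr, and leave the mug, the jam jar and the teaspoon alone.

Things in the scene. Friction and masses are not known exactly. Their poses are not given: they have to be found in the camera images.
- grinder: Compact electric burr grinder without its hopper, fixed in place: round aluminium body about 130 mm across and 150 mm tall, a ribbed black collar near its top, a black grounds cup low at its front. Origin: centre of its underside; z up, its -x side is the one with the cup.
- throat (a point): Centre of the throat's mouth, level with the top rim, 150 mm above the grinder's origin. The throat is a straight round hole 58.4 mm in diameter, no keyway. The burr's seat lies in it 32 to 50 mm below this point: it moves with the grind setting, which was left anywhere; no reading gives it, it has to be felt. It stops the burr hard. Over 25 N between burr and grinder damages them.
- catch_side (a point): Point on the mouth's edge (grinder's +y side) below which a polished 10 mm steel ball on a spring stands 6 mm out of the throat's wall, 12 mm above the seat. The burr meets it about 14 mm before home; let go there it stays up. Going past takes 5 to 10 N of downward push; over the last 2 to 3 mm the ball drops into the groove and draws the burr down onto the seat. Press slowly: 12 N is ample.
- shoulder (a point): Centre of the grinder's flat round shoulder, 117 mm across, 134 mm above its origin. From it stands the neck, 84 mm across and 16 mm tall, whose top is the throat's rim.
- burr: Upper burr in its carrier, loose, 0.2 to 0.33 kg: plug 56 mm in diameter, 58 mm tall, steel below, black plastic above; tapered foot (49 mm across at the bottom, 56 from 4.5 mm up), ring groove 12 mm up, flange 66 mm across at 53 to 58 mm up, a grip bar on top. Origin: centre of its underside; z up, x along the bar. Fits in any yaw; when home the flange stays 3 to 21 mm above the rim.
- burr_bar (a point): Middle of the top of the burr's grip bar, 88 mm above the burr's origin. The black bar is 14 mm thick (along the burr's y), 38 mm long (along its x) and stands 30 mm above the flange.
- cover: Dust cover, loose, 0.16 kg: black plastic dome open below, 98 mm across outside, 92 mm inside, 84 mm high (77 mm free inside), with a round knob on top. Origin: centre of its lower rim; z up. In place it stands on the grinder's shoulder, round the neck and over the burr, its origin at shoulder.
- cover_knob (a point): Middle of the top of the cover's round aluminium knob, 25 mm in diameter and 25 mm tall, 109 mm above the cover's origin.
- mug_blue: Striped mug, 78 mm across, 101 mm tall, a bystander. Origin: about the centre of its underside.
- jam_jar: Jam jar with a yellow lid, 71 mm across, 110 mm tall, a bystander. Origin: centre of its underside.
- teaspoon_1: Metal teaspoon lying flat, 132 mm long (along x), a bystander. Origin: its middle.
Mind the look-alikes: they are no part of the job. What is shaped like the cover but orange or pink is not meant.

How it is judged:
By the outcome, as a careful person would: the job done as asked, in the order asked, and still so for the second after the job is handed in, with the robot touching nothing.
It also fails if it takes over 62 s, if anything falls off the work surface, if the arm or the gripper's body presses on something with over 40 N, if the wrist force passes 120 N, or if a joint passes its speed limit or range.

ROBOT

A 7-joint arm with a two-finger parallel gripper is mounted at the origin on a cart in front of the work surface, level with it; the furniture and walls round the work are solid. World frame = base frame: x ahead of the robot, y to its left, z up, the work surface at z = 0. Lengths are in m, angles in rad, forces in N, time in s.
With the tool pointing down it reaches from about 0.4 to 0.925 m from the base axis. Payload 4.1 kg.
Tool frame: the origin (TCP) lies at the very end of the fingers, on their centre line; the grasp point (between the pads) lies 19 mm behind it (grasp_offset is the distance from the TCP to the grasp point, in m); z points along the fingers, y is the line along which they close (so a half turn about z gives the same grasp; the last joint's range is limited). The gripper opens to 85 mm and grips with 20 to 120 N. Pads are 22 mm wide; open, the fingers measure 114 mm over their backs; the gripper's body (76 mm by 85 mm) begins 54 mm behind the grasp point. The pads swing forward as they close: fully open they stand 13 mm farther back than shut.
Start: joints at [-1.247, 0.398, 0.045, 1.537, -0.019, 1.207, -0.051], TCP at [0.267, 0.593, 0.231] pointing down, gripper open.
Joint ranges: [-2.82, 2.82], [-0.49, 2.23], [-1.37, 1.46], [0, 2.46], [-1.36, 4.5], [0.23, 2], [-2.94, 2.94]. Speed limits (rad/s): [2.57, 2.57, 3.14, 3.14, 3.14, 3.14, 3.14].

INTERFACE

Orientations are given as a rotation vector (axis times angle).
In Python, from bench import sense, grab_frame, calibration, close_job, grasp_offset gives the robot as it stands.
- The arm moves only by the tool carry_out, never from a script. Its argument "targets" is a list of rows, each a list of 7 numbers: the shift along the tool's x, y, z in mm, then the turn, a rotation vector about the tool's x, y, z in degrees, then the finger opening in mm, from 0 to 85.4. A call has 1 to 5 rows; each row shifts and turns the commanded pose from where the row before left it, along the tool's axes as they then stand; what a row does not reach is not made up. A row lasts 1/8 s, in which the tool goes at most 62.5 mm and 10.7 degrees, less where a joint would pass 70% of its speed; a pose out of reach is approached as far as the arm can. A call with a gripper value outside its range is refused whole. The fingers move at their own pace and stop on an object; "newtons" is the grip in N (left out, the last holds). Time passes only in rows, so rows that do not move let the fingers close. It gives the time, the measured TCP pose, the force, the opening and the grip force at its end, in the units of the state.
- sense(): the state, without advancing time (a new reading comes with each control period).
- grab_frame(name): name is "side" or "top"; returns (picture, depth): 480x640x3 uint8, blue, green, red; 480x640 float32, m along the optical axis (not along the pixel's ray), 0 where there is no reading.
- calibration(name): a dict with "fovy" (degrees; the focal length in pixels is half the picture's height over the tangent of half this angle, whatever the lens; pixels are square), "cx", "cy" (the principal point, pixels), "rvec" (rotation vector, rad) and "tvec" (3), from world to camera coordinates, as OpenCV has them. Camera axes: x right, y down, z forward; pixel columns grow to the right and rows downward; lengths in m; the calibration is good to about 2 mm. A picture is of the moment at which its call begins. calibration takes no time and is no camera call.
- close_job(): hands the job in; it is judged then, once.
The state is a dict: "time": time; "joint_positions": joint angles; "qd": joint speeds; "joint_efforts": joint torques, N m; "position": TCP position; "ee_rot": TCP orientation; "contact_force": force on the tool from outside, world axes, zero at the start; "wrist_torque": the same for the moment, N m; "width": finger opening in m; "grip_force": force on a finger pad.
Only numpy, scipy, OpenCV 4.12 (cv2) and the standard library are available. Lean on these libraries where they do the work, as an engineer would, in place of code of your own. Each camera call takes 0.05 s, during which the arm holds its last target. There are 200 camera calls.

## Working session

There is one attempt and no reset: what is moved stays moved. The work goes in short steps, Python scripts to look and compute and a tool call to move; the robot and the scene stay as the last step left them, time stands still between calls to the robot, and variables do not carry over. Pictures are saved under pics/ and viewed, at most 10 in all, crops included, and the job is handed in when it is done.

Besides the shell and the picture viewer there is one more tool, called after "Request:" in YAML: its name, and indented under it one key for each argument. carry_out: Moves the arm, as the interface text tells. Its arguments: {"type":"object","properties":{"targets":{"type":"array","items":{"type":"array","items":{"type":"number"}}},"newtons":{"type":"number"}},"required":["targets"]}

```bash
mkdir -p pics; ls; python3 - <<'E'
from bench import *
import cv2,numpy as np
print(sense(),grasp_offset)
for n in("side","top"):
    p,d=grab_frame(n);cv2.imwrite(f"pics/{n}0.png",p);np.save(f"{n}0.npy",d);print(n,calibration(n))
E
```

```text
pics
{'time': 0.0, 'joint_positions': array([-1.24700184,  0.39922839,  0.04508256,  1.53789509, -0.01875187,
        1.20688689, -0.05071051]), 'qd': array([-0.00078515,  0.00046361,  0.00066915,  0.00077197,  0.00096053,
        0.00154387, -0.0002058 ]), 'joint_efforts': array([-5.23171766e-04, -4.75127149e+01,  1.36379376e+00, -2.54232413e+01,
        1.14107126e-02,  9.32731113e-03, -1.96224647e-06]), 'position': array([0.26643226, 0.5921848 , 0.2302342 ]), 'ee_rot': array([-0.65906483, -3.07136387,  0.00309516]), 'contact_force': array([ 0.19259519,  0.32032839, -0.65816895]), 'wrist_torque': array([ 0.02344447,  0.00108551, -0.00245132]), 'grip_force': 0.0, 'width': 0.08530793024793887} 0.0187
side {'fovy': 48.11417080830311, 'cx': 313.6676194374493, 'cy': 239.7828928024733, 'rvec': array([ 0.22163517, -2.73325056,  1.40332193]), 'tvec': array([0.48590404, 0.2087988 , 1.41080499])}
top {'fovy': 49.37583536112899, 'cx': 316.50808480737885, 'cy': 250.85381007931375, 'rvec': array([ 2.11584953, -2.14276318,  0.18568341]), 'tvec': array([-0.06029194,  0.50823374,  1.23907054])}
```

View pics/side0.png

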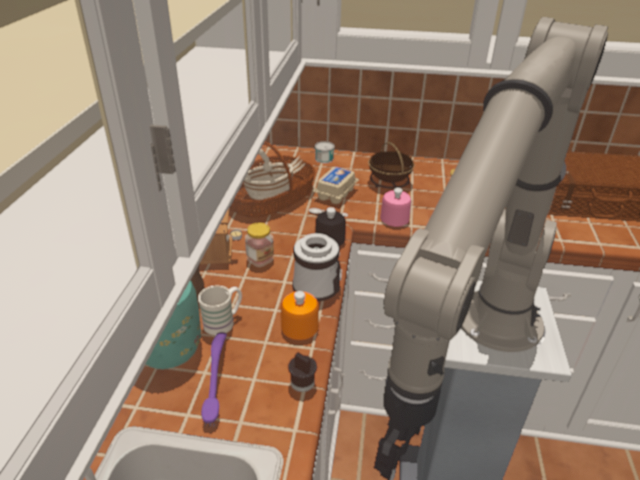

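View pics/top0.png

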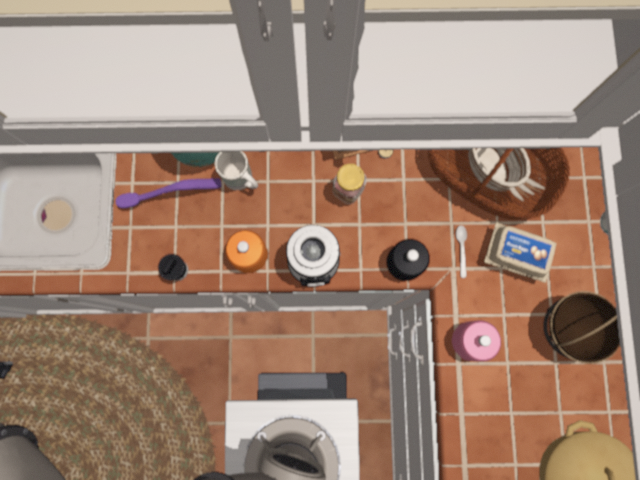

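The top picture shows three dome covers: black (408,260), orange (245,252) and pink (478,342). The black one is meant, since orange and pink are excluded. The burr is at (172,268) and the grinder throat at (313,250). In the side view the black cover is at (330,225) and the burr at (302,372).

```bash
cat >h.py <<'E'
from bench import *
import cv2,numpy as np
def cam(n):
    c=calibration(n);R=cv2.Rodrigues(c['rvec'])[0];f=240/np.tan(np.radians(c['fovy']/2));return c,R,f
def world(n,u,v,d):
    c,R,f=cam(n);u,v,d=map(np.asarray,(u,v,d))
    P=np.stack([(u-c['cx'])/f*d,(v-c['cy'])/f*d,d],-1)
    return (P-c['tvec'])@R
def atz(n,u,v,z):
    c,R,f=cam(n);r=R.T@np.array([(u-c['cx'])/f,(v-c['cy'])/f,1]);o=-R.T@c['tvec'];return o+r*(z-o[2])/r[2]
def proj(n,p):
    c,R,f=cam(n);q=R@np.array(p)+c['tvec'];return q[:2]/q[2]*f+[c['cx'],c['cy']]
def cloud(n,d,box):
    u0,u1,v0,v1=box;v,u=np.mgrid[v0:v1,u0:u1];dd=d[v0:v1,u0:u1];m=dd>0
    return world(n,u[m],v[m],dd[m])
E
python3 - <<'E'
from h import *
d=np.load("top0.npy");p=cv2.imread("pics/top0.png")
def st(name,box,z0,z1):
    P=cloud("top",d,box);P=P[(P[:,2]>z0)&(P[:,2]<z1)]
    c,r=cv2.minEnclosingCircle(P[:,:2].astype(np.float32))
    print(name,len(P),"circ",np.round(c,4),round(r*2,4),"mean",P.mean(0).round(4),"minmax",P.min(0).round(4),P.max(0).round(4))
st("rim",(275,350,215,290),.143,.16)
st("shoulder",(275,350,215,290),.128,.140)
st("cover",(380,440,230,290),.06,.13)
st("knob",(380,440,230,290),.1,.13)
st("flange",(150,195,245,290),.045,.07)
st("bar",(150,195,245,290),.078,.1)
st("burrall",(150,195,245,290),.02,.1)
P=cloud("top",d,(150,195,245,290));P=P[(P[:,2]>.078)]
print(cv2.minAreaRect((P[:,:2]*1000).astype(np.float32)))
for x,y in((100,200),(440,200)): print(world("top",x,y,d[y,x]))
def crop(u,v,w=30): return cv2.resize(p[v-w:v+w,u-w:u+w],(400,400),interpolation=cv2.INTER_CUBIC)
cv2.imwrite("pics/crop.png",np.hstack([crop(172,268,24),crop(408,260)]))
E
```

```text
rim 572 circ [ 0.4949 -0.0569] 0.0848 mean [ 0.4942 -0.0572  0.1494] minmax [ 0.4527 -0.0975  0.1433] [ 0.5358 -0.0159  0.1566]
shoulder 1037 circ [ 0.4935 -0.0577] 0.1224 mean [ 0.4915 -0.0577  0.1332] minmax [ 0.4344 -0.1185  0.128 ] [0.5535 0.0032 0.1398]
cover 1247 circ [ 0.485  -0.2906] 0.0971 mean [ 0.482  -0.2876  0.0819] minmax [ 0.4367 -0.338   0.06  ] [ 0.5325 -0.243   0.1158]
knob 99 circ [ 0.4854 -0.2904] 0.0268 mean [ 0.484  -0.2896  0.1076] minmax [ 0.4726 -0.3023  0.1   ] [ 0.496  -0.2777  0.1158]
flange 461 circ [0.4725 0.2861] 0.0675 mean [0.4711 0.2843 0.0577] minmax [0.4405 0.254  0.0503] [0.505  0.3194 0.07  ]
bar 106 circ [0.4724 0.2864] 0.0386 mean [0.4716 0.2854 0.0862] minmax [0.4541 0.2721 0.0781] [0.4908 0.2999 0.0927]
burrall 613 circ [0.4725 0.2861] 0.0675 mean [0.4706 0.2834 0.0614] minmax [0.4405 0.254  0.0205] [0.505  0.3194 0.0927]
((471.955810546875, 285.5991516113281), (14.738429069519043, 37.848628997802734), 62.25514221191406)
[0.65464674 0.49023441 0.00608627]
[ 0.64522553 -0.38831536 -0.00128341]
```

View pics/crop.png

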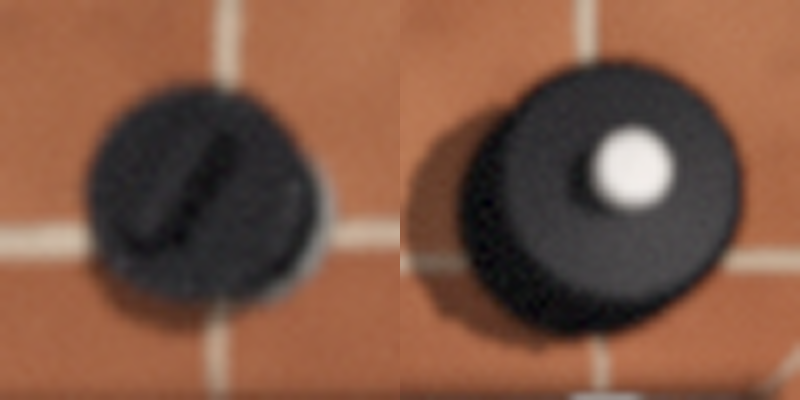

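The crop shows the burr upright (left), its bar running about 30° off the x axis, and the black dome with the silver knob upright (right). The sizes agree: rim 84 mm, cover 97 mm, bar 14.7x37.8 mm with its top near 0.088. Next I plan the approach.

```bash
cat >>h.py <<'E'
from scipy.spatial.transform import Rotation as Ro
def plan(t,yaw=None):
    "delta to world target t in tool axes (mm), then turn (deg); yaw=world heading of tool y (deg, mod 180)"
    s=sense();R=Ro.from_rotvec(s['ee_rot']);M=R.as_matrix()
    print("t",round(s['time'],2),"pos",s['position'].round(4),"F",s['contact_force'].round(2),"w",round(s['width'],4),"grip",round(s['grip_force'],1),"yaw_y",round(np.degrees(np.arctan2(M[1,1],M[0,1])),1),"q",s['joint_positions'].round(2))
    y0=np.degrees(np.arctan2(M[1,1],M[0,1]))
    if yaw is None: yaw=y0
    yaw=y0+(yaw-y0+90)%180-90
    y=np.array([np.cos(np.radians(yaw)),np.sin(np.radians(yaw)),0]);z=np.array([0,0,-1.]);x=np.cross(y,z)
    D=Ro.from_matrix(np.stack([x,y,z],1))
    print("shift(old axes)",(M.T@(np.array(t)-s['position'])*1000).round(1),"shift(new axes)",(D.as_matrix().T@(np.array(t)-s['position'])*1000).round(1),"turn",np.degrees((R.inv()*D).as_rotvec()).round(2))
    print("tool x,y world",M[:,0].round(3),M[:,1].round(3))
E
python3 - <<'E'
from h import *
d=np.load("top0.npy");P=cloud("top",d,(150,195,245,290))
for a in(.075,.08,.083):
    Q=P[P[:,2]>a];w,v=np.linalg.eigh(np.cov(Q[:,:2].T));print(a,len(Q),Q.mean(0),"long axis",np.degrees(np.arctan2(v[1,1],v[0,1])))
plan((.4725,.286,.12),58)
E
```

```text
0.075 110 [0.47140323 0.28524894 0.08587853] long axis 151.38421034796357
0.08 101 [0.47146661 0.28557815 0.08658725] long axis 150.64421791428023
0.083 88 [0.47156523 0.28582264 0.08725444] long axis 150.8740282766468
t 0.1 pos [0.2665 0.5922 0.2304] F [-0.4  -0.15  0.5 ] w 0.085 grip 0.0 yaw_y 65.8 q [-1.25  0.4   0.05  1.54 -0.02  1.21 -0.05]
shift(old axes) [-313.5 -194.6  110.8] shift(new axes) [-337.  -150.5  110.4] turn [-0.1   0.01  7.78]
tool x,y world [-0.912  0.41  -0.   ] [ 0.41   0.912 -0.002]
```

Request:
carry_out:
  targets:
    - [-30,-20,0,0,0,0,60]
    - [-50,-31,0,0,0,0,60]
    - [-50,-31,10,0,0,0,60]
    - [-50,-31,20,0,0,0,60]
    - [-50,-31,20,0,0,0,60]
  newtons: 40

```text
time: 0.72
position: [0.4181, 0.3654, 0.1807]
ee_rot: [0.659, 3.072, 0.0]
contact_force: [0.8, 1.1, 1.0]
width: 0.0598
grip_force: 0.0
```

Request:
carry_out:
  targets:
    - [-45,-28,20,0,0,0,60]
    - [-26,-15,20,0,0,0,60]
    - [-12,-8,10,0,0,4.3,60]
    - [0,0,0,0,0,0,60]

```text
time: 1.23
position: [0.472, 0.2847, 0.1302]
ee_rot: [-0.777, -3.043, 0.004]
contact_force: [-0.3, 0.8, 1.0]
width: 0.0598
grip_force: 0.0
```

```bash
python3 - <<'E'
from h import *
p,d=grab_frame("top");cv2.imwrite("pics/top1.png",cv2.resize(p[190:340,90:290],(800,600),interpolation=cv2.INTER_CUBIC))
plan((.4719,.2857,.062),61.5)
E
```

```text
t 1.27 pos [0.4718 0.2864 0.131 ] F [ 0.04 -0.13  0.47] w 0.0597 grip 0.0 yaw_y 61.5 q [-0.79  0.33  0.21  1.89 -0.08  0.93  0.53]
shift(old axes) [-0.5 -0.5 69. ] shift(new axes) [-0.4 -0.6 69. ] turn [-0.04 -0.04  0.01]
tool x,y world [-0.879  0.477  0.001] [ 0.477  0.879 -0.001]
```

View pics/top1.png

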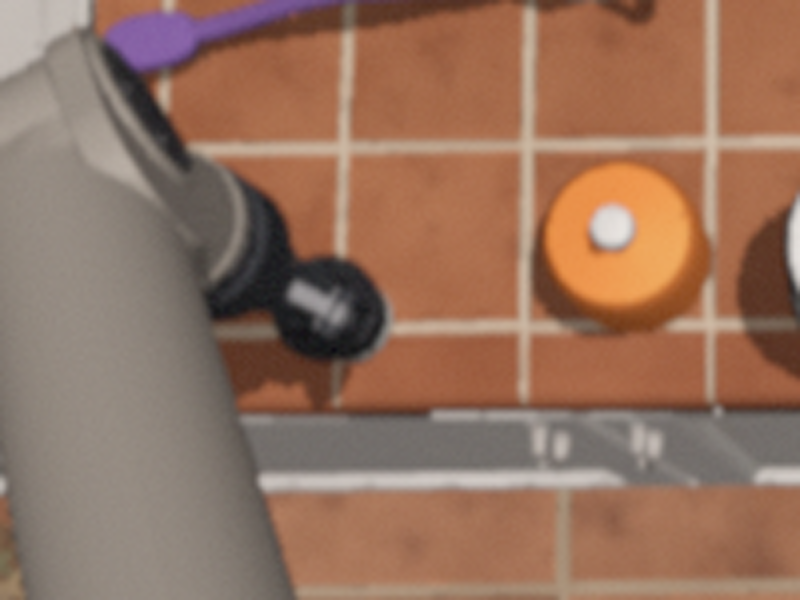

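The enlarged view shows the gripper over the burr at about (325,305), with the orange cover to the right at (615,240). I descend and grip.

Request:
carry_out:
  targets:
    - [0,-0.5,30,0,0,0,60]
    - [0,0,25,0,0,0,60]
    - [0,0,12,0,0,0,60]
    - [0,0,0,0,0,0,60]
    - [0,0,0,0,0,0,5]
  newtons: 40

```text
time: 1.9
position: [0.4726, 0.287, 0.0654]
ee_rot: [0.773, 3.044, 0.003]
contact_force: [0.2, 0.0, 0.5]
width: 0.0434
grip_force: 0.0
```

Request:
carry_out:
  targets:
    - [0,0,0,0,0,0,0]
    - [0,0,0,0,0,0,0]
    - [0,0,0,0,0,0,0]
    - [0,0,0,0,0,0,0]
  newtons: 60

```text
time: 2.4
position: [0.4726, 0.2867, 0.0652]
ee_rot: [0.774, 3.044, 0.002]
contact_force: [-0.3, 0.3, 5.3]
width: 0.0128
grip_force: 59.9
```

```bash
python3 - <<'E'
from h import *
plan((.4945,-.0572,.235))
E
```

```text
t 2.4 pos [0.4726 0.2867 0.0652] F [-0.28  0.34  5.32] w 0.0128 grip 59.9 yaw_y 61.5 q [-0.78  0.42  0.19  1.94 -0.11  0.79  0.55]
shift(old axes) [-183.6 -291.4 -170.2] shift(new axes) [-183.5 -291.7 -169.8] turn [ 0.1   0.04 -0.  ]
tool x,y world [-0.879  0.477 -0.001] [0.477 0.879 0.002]
```

Request:
carry_out:
  targets:
    - [0,0,-10,0,0,0,0]
    - [0,0,-40,0,0,0,0]
    - [0,0,-50,0,0,0,0]
    - [0,0,-50,0,0,0,0]
    - [0,0,-25,0,0,0,0]

```text
time: 3.02
position: [0.4725, 0.2862, 0.2422]
ee_rot: [0.774, 3.043, 0.004]
contact_force: [-0.7, 0.9, -4.0]
width: 0.0132
grip_force: 59.0
```

Request:
carry_out:
  targets:
    - [-15,-25,0,0,0,0,0]
    - [-30,-47,0,0,0,0,0]
    - [-30,-48,0,0,0,0,0]
    - [-30,-48,0,0,0,0,0]
    - [-30,-48,0,0,0,0,0]

```text
time: 3.65
position: [0.4865, 0.0298, 0.239]
ee_rot: [-0.774, -3.044, 0.0]
contact_force: [2.0, 0.1, -3.0]
width: 0.0125
grip_force: 59.0
```

Request:
carry_out:
  targets:
    - [-28,-45,0,0,0,0,0]
    - [-15,-22,0,0,0,0,0]
    - [-5,-8,0,0,0,0,0]
    - [0,0,0,0,0,0,0]
    - [0,0,0,0,0,0,0]

```text
time: 4.28
position: [0.4937, -0.055, 0.2391]
ee_rot: [-0.769, -3.045, -0.001]
contact_force: [-0.2, 0.4, -2.4]
width: 0.013
grip_force: 59.0
```

```bash
python3 - <<'E'
from h import *
plan((.4945,-.0572,.220))
a,_=grab_frame("side");b,_=grab_frame("top")
ca=cv2.resize(a[180:310,260:365],(420,520),interpolation=cv2.INTER_CUBIC);cb=cv2.resize(b[195:325,265:360],(380,520),interpolation=cv2.INTER_CUBIC)
cv2.imwrite("pics/c2.png",np.hstack([ca,cb]))
E
```

```text
t 4.28 pos [ 0.4937 -0.055   0.2391] F [-0.17  0.36 -2.36] w 0.013 grip 59.0 yaw_y 61.6 q [-0.41  0.13  0.47  1.89 -0.06  1.14  1.17]
shift(old axes) [-1.8 -1.5 19. ] shift(new axes) [-1.8 -1.5 19.1] turn [ 0.03 -0.05  0.  ]
tool x,y world [-0.88   0.475  0.001] [0.475 0.88  0.   ]
```

View pics/c2.png

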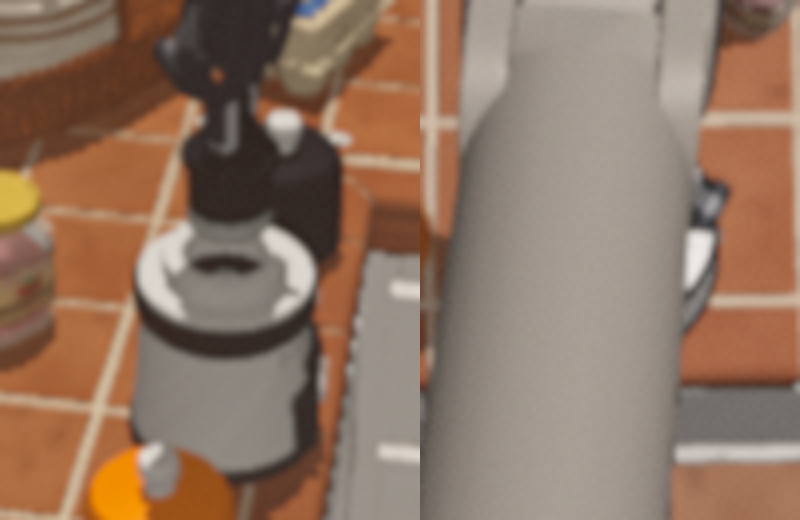

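The side crop shows the burr hanging upright over the throat: burr axis at column ~229, throat at (225,262). The top crop is blocked by the arm. I centre it and lower gradually.

Request:
carry_out:
  targets:
    - [-1.8,-1.5,6,0,0,0,0]
    - [0,0,10,0,0,0,0]
    - [0,0,4,0,0,0,0]
    - [0,0,0,0,0,0,0]
    - [0,0,0,0,0,0,0]

```text
time: 5.0
position: [0.4948, -0.0592, 0.2194]
ee_rot: [0.774, 3.044, 0.0]
contact_force: [-0.1, -0.5, -2.7]
width: 0.0131
grip_force: 58.9
```

Request:
carry_out:
  targets:
    - [0,0,3,0,0,0,0]
    - [0,0,2,0,0,0,0]
    - [0,0,2,0,0,0,0]
    - [0,0,0,0,0,0,0]

```text
time: 5.5
position: [0.4944, -0.0591, 0.2121]
ee_rot: [-0.774, -3.044, 0.0]
contact_force: [-0.1, -0.7, -2.5]
width: 0.0129
grip_force: 58.9
```

```bash
python3 - <<'E'
from h import *
plan((.4943,-.0572,.210))
E
```

```text
t 5.5 pos [ 0.4944 -0.0591  0.2121] F [-0.14 -0.69 -2.49] w 0.0129 grip 58.9 yaw_y 61.5 q [-0.39  0.16  0.48  1.93 -0.08  1.08  1.19]
shift(old axes) [1.  1.6 2.1] shift(new axes) [1.  1.6 2.1] turn [-0.01 -0.02 -0.  ]
tool x,y world [-0.879  0.478  0.   ] [ 0.478  0.879 -0.   ]
```

Request:
carry_out:
  targets:
    - [1,1.6,0,0,0,0,0]
    - [0,0,2,0,0,0,0]
    - [0,0,2,0,0,0,0]
    - [0,0,1,0,0,0,0]
    - [0,0,0,0,0,0,0]

```text
time: 6.12
position: [0.4944, -0.0572, 0.2072]
ee_rot: [-0.774, -3.045, -0.0]
contact_force: [-0.1, 0.2, -2.9]
width: 0.0128
grip_force: 59.0
```

```bash
python3 - <<'E'
from h import *
plan((.4943,-.0572,.205))
E
```

```text
t 6.12 pos [ 0.4944 -0.0572  0.2072] F [-0.12  0.17 -2.87] w 0.0128 grip 59.0 yaw_y 61.5 q [-0.4   0.16  0.48  1.93 -0.08  1.07  1.19]
shift(old axes) [ 0.1 -0.   2.2] shift(new axes) [ 0.1 -0.   2.2] turn [-0.   -0.01 -0.  ]
tool x,y world [-0.879  0.477  0.   ] [ 0.477  0.879 -0.   ]
```

Request:
carry_out:
  targets:
    - [0,0,2,0,0,0,0]
    - [0,0,2,0,0,0,0]
    - [0,0,1,0,0,0,0]
    - [0,0,1,0,0,0,0]
    - [0,0,0,0,0,0,0]

```text
time: 6.75
position: [0.4945, -0.0572, 0.2012]
ee_rot: [-0.774, -3.045, -0.0]
contact_force: [-0.3, -1.1, -3.6]
width: 0.0126
grip_force: 59.0
```

Request:
carry_out:
  targets:
    - [0,0,1,0,0,0,0]
    - [0,0,1,0,0,0,0]
    - [0,0,1,0,0,0,0]
    - [0,0,0,0,0,0,0]

```text
time: 7.25
position: [0.4944, -0.0572, 0.1982]
ee_rot: [-0.774, -3.045, -0.0]
contact_force: [-0.5, 0.8, -2.6]
width: 0.0128
grip_force: 59.0
```

Request:
carry_out:
  targets:
    - [0,0,1,0,0,0,0]
    - [0,0,1,0,0,0,0]
    - [0,0,1,0,0,0,0]
    - [0,0,0,0,0,0,0]

```text
time: 7.75
position: [0.4944, -0.0572, 0.1952]
ee_rot: [-0.774, -3.045, -0.0]
contact_force: [-0.7, 0.1, -1.7]
width: 0.0128
grip_force: 59.0
```

Request:
carry_out:
  targets:
    - [0,0,1,0,0,0,0]
    - [0,0,1,0,0,0,0]
    - [0,0,1,0,0,0,0]
    - [0,0,0,0,0,0,0]

```text
time: 8.25
position: [0.4944, -0.0572, 0.1922]
ee_rot: [-0.774, -3.045, -0.0]
contact_force: [0.3, 0.1, -1.4]
width: 0.0129
grip_force: 59.1
```

Request:
carry_out:
  targets:
    - [0,0,1,0,0,0,0]
    - [0,0,1,0,0,0,0]
    - [0,0,1,0,0,0,0]
    - [0,0,0,0,0,0,0]

```text
time: 8.75
position: [0.4949, -0.0581, 0.1895]
ee_rot: [0.774, 3.043, -0.001]
contact_force: [0.7, -2.4, -0.9]
width: 0.0127
grip_force: 59.2
```

Request:
carry_out:
  targets:
    - [0,0,1,0,0,0,0]
    - [0,0,1,0,0,0,0]
    - [0,0,0,0,0,0,0]

```text
time: 9.12
position: [0.4952, -0.0582, 0.188]
ee_rot: [0.774, 3.043, -0.001]
contact_force: [0.6, -5.9, 4.2]
width: 0.0128
grip_force: 59.9
```

The ball is felt at TCP z≈0.190, so home should be near 0.176. I press on in small steps.

Request:
carry_out:
  targets:
    - [0,0,0.5,0,0,0,0]
    - [0,0,0.5,0,0,0,0]
    - [0,0,0,0,0,0,0]

```text
time: 9.5
position: [0.4953, -0.0582, 0.1871]
ee_rot: [0.774, 3.042, -0.001]
contact_force: [0.2, -4.0, 4.0]
width: 0.0129
grip_force: 60.1
```

Request:
carry_out:
  targets:
    - [0,0,0.5,0,0,0,0]
    - [0,0,0.5,0,0,0,0]
    - [0,0,0,0,0,0,0]

```text
time: 9.88
position: [0.4953, -0.0581, 0.1859]
ee_rot: [0.774, 3.042, -0.001]
contact_force: [0.7, -5.4, 4.5]
width: 0.0129
grip_force: 59.9
```

Request:
carry_out:
  targets:
    - [0,0,0.5,0,0,0,0]
    - [0,0,0.5,0,0,0,0]
    - [0,0,0.5,0,0,0,0]
    - [0,0,0,0,0,0,0]

```text
time: 10.38
position: [0.4949, -0.058, 0.1836]
ee_rot: [0.774, 3.043, -0.001]
contact_force: [3.0, -5.0, -0.3]
width: 0.013
grip_force: 59.3
```

Request:
carry_out:
  targets:
    - [0,0,0.5,0,0,0,0]
    - [0,0,0.5,0,0,0,0]
    - [0,0,0.5,0,0,0,0]
    - [0,0,0,0,0,0,0]

```text
time: 10.88
position: [0.4949, -0.058, 0.1821]
ee_rot: [0.774, 3.043, -0.002]
contact_force: [0.8, -5.7, 0.3]
width: 0.0128
grip_force: 59.4
```

Request:
carry_out:
  targets:
    - [0,0,0.5,0,0,0,0]
    - [0,0,0.5,0,0,0,0]
    - [0,0,0.5,0,0,0,0]
    - [0,0,0,0,0,0,0]

```text
time: 11.38
position: [0.4949, -0.058, 0.1806]
ee_rot: [0.774, 3.043, -0.002]
contact_force: [2.1, -5.7, -1.0]
width: 0.0131
grip_force: 59.4
```

Request:
carry_out:
  targets:
    - [0,0,0.5,0,0,0,0]
    - [0,0,0.5,0,0,0,0]
    - [0,0,0.5,0,0,0,0]
    - [0,0,0,0,0,0,0]

```text
time: 11.88
position: [0.4948, -0.0579, 0.1787]
ee_rot: [0.774, 3.044, -0.002]
contact_force: [3.0, -4.6, -2.6]
width: 0.013
grip_force: 58.9
```

Request:
carry_out:
  targets:
    - [0,0,0.5,0,0,0,0]
    - [0,0,0.5,0,0,0,0]
    - [0,0,0,0,0,0,0]

```text
time: 12.25
position: [0.4945, -0.0577, 0.1772]
ee_rot: [0.773, 3.044, -0.002]
contact_force: [3.4, -4.5, -5.5]
width: 0.0128
grip_force: 58.6
```

Request:
carry_out:
  targets:
    - [0,0,0.5,0,0,0,0]
    - [0,0,0.5,0,0,0,0]
    - [0,0,0,0,0,0,0]

```text
time: 12.62
position: [0.4946, -0.0578, 0.1766]
ee_rot: [0.774, 3.044, -0.002]
contact_force: [2.5, -4.5, -2.3]
width: 0.0128
grip_force: 59.1
```

Request:
carry_out:
  targets:
    - [0,0,0.5,0,0,0,0]
    - [0,0,0.5,0,0,0,0]
    - [0,0,0,0,0,0,0]

```text
time: 13.0
position: [0.4948, -0.0579, 0.1765]
ee_rot: [0.774, 3.044, -0.001]
contact_force: [0.2, -6.0, 3.3]
width: 0.013
grip_force: 59.9
```

Request:
carry_out:
  targets:
    - [0,0,0.5,0,0,0,0]
    - [0,0,0,0,0,0,0]

```text
time: 13.25
position: [0.4949, -0.058, 0.1764]
ee_rot: [0.774, 3.044, -0.001]
contact_force: [0.0, -4.6, 5.7]
width: 0.0128
grip_force: 60.4
```

Request:
carry_out:
  targets:
    - [0,0,0.5,0,0,0,0]
    - [0,0,0,0,0,0,0]
    - [0,0,0,0,0,0,0]

```text
time: 13.62
position: [0.4949, -0.058, 0.1764]
ee_rot: [0.774, 3.044, -0.0]
contact_force: [-1.8, -5.5, 10.0]
width: 0.0129
grip_force: 60.8
```

```bash
python3 - <<'E'
from h import *
plan((.4854,-.2904,.24),90)
E
```

```text
t 13.62 pos [ 0.4949 -0.058   0.1764] F [-1.83 -5.53  9.96] w 0.0129 grip 60.8 yaw_y 61.5 q [-0.39  0.2   0.47  1.97 -0.11  1.    1.21]
shift(old axes) [-102.8 -208.7  -63.5] shift(new axes) [   9.5 -232.4  -63.6] turn [-1.000e-02  6.000e-02 -2.854e+01]
tool x,y world [-0.878  0.478 -0.001] [0.478 0.878 0.   ]
```

The burr is hard on its seat (10 N, no further travel). I unload it, let go and rise.

Request:
carry_out:
  targets:
    - [0,0,-1.2,0,0,0,0]
    - [0,0,0,0,0,0,20]
    - [0,0,0,0,0,0,40]
    - [0,0,0,0,0,0,50]
    - [0,0,0,0,0,0,50]

```text
time: 14.25
position: [0.4944, -0.0568, 0.1763]
ee_rot: [-0.773, -3.044, -0.001]
contact_force: [0.1, 0.5, -0.3]
width: 0.0501
grip_force: 0.0
```

Request:
carry_out:
  targets:
    - [0,0,-10,0,0,0,50]
    - [0,0,-25,0,0,0,50]
    - [0,0,-30,0,0,0,50]
    - [-25,-55,-10,0,0,0,50]
    - [-25,-55,0,0,0,0,50]

```text
time: 14.88
position: [0.4871, -0.1788, 0.2537]
ee_rot: [0.768, 3.042, 0.002]
contact_force: [0.5, 0.5, 0.0]
width: 0.0497
grip_force: 0.0
```

Request:
carry_out:
  targets:
    - [-25,-50,0,0,0,0,50]
    - [-20,-35,10,0,0,0,50]
    - [-8,-14,20,0,0,0,50]
    - [0,0,10,0,0,0,50]
    - [0,0,0,0,0,0,50]

```text
time: 15.5
position: [0.4852, -0.2886, 0.211]
ee_rot: [-0.771, -3.044, -0.002]
contact_force: [-0.5, 0.8, 1.9]
width: 0.0497
grip_force: 0.0
```

```bash
python3 - <<'E'
from h import *
plan((.4854,-.2904,.15))
p,d=grab_frame("top")
P=cloud("top",d,(275,350,215,290))
for n,a,b in(("bar",.185,.21),("flange",.1535,.176),("rim",.146,.1525)):
    Q=P[(P[:,2]>a)&(P[:,2]<b)]
    if len(Q)>3: print(n,len(Q),cv2.minEnclosingCircle(Q[:,:2].astype(np.float32)),np.percentile(Q,[5,50,95],axis=0).round(4))
a,_=grab_frame("side")
cv2.imwrite("pics/c3.png",np.hstack([cv2.resize(a[190:320,255:365],(400,480),interpolation=cv2.INTER_CUBIC),cv2.resize(p[215:311,270:350],(400,480),interpolation=cv2.INTER_CUBIC)]))
E
```

```text
t 15.5 pos [ 0.4852 -0.2886  0.211 ] F [-0.48  0.76  1.89] w 0.0497 grip 0.0 yaw_y 61.6 q [-0.04  0.31  0.62  1.78 -0.2   1.11  1.72]
shift(old axes) [-1.1 -1.6 61. ] shift(new axes) [-1.  -1.5 61. ] turn [ 0.05 -0.1   0.  ]
tool x,y world [-0.879  0.476  0.002] [0.476 0.879 0.001]
bar 118 ((0.49358928203582764, -0.05857769772410393), 0.018890321254730225) [[ 0.4783 -0.0681  0.1927]
 [ 0.4933 -0.0582  0.1979]
 [ 0.5086 -0.0483  0.2029]]
flange 569 ((0.49265792965888977, -0.06128055229783058), 0.040776655077934265) [[ 0.4667 -0.0857  0.1647]
 [ 0.4924 -0.0588  0.1688]
 [ 0.5218 -0.0302  0.1723]]
rim 329 ((0.4949060082435608, -0.05727033689618111), 0.042278092354536057) [[ 0.4567 -0.095   0.1466]
 [ 0.4826 -0.0525  0.1492]
 [ 0.5327 -0.0192  0.152 ]]
```

View pics/c3.png

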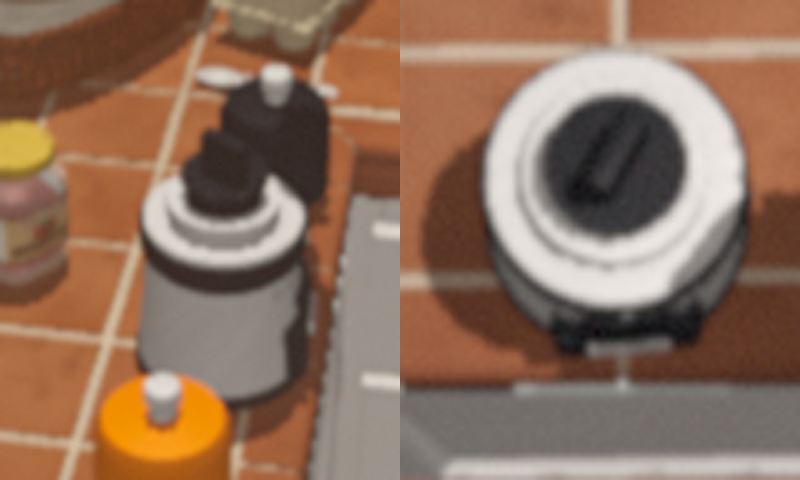

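The burr sits level and centred: flange at ~0.169, which puts the seat about 39 mm down, and bar top at 0.199. The black cover is still at side-crop (275,135). Now I grasp its knob.

Request:
carry_out:
  targets:
    - [-1,-1.5,20,0,0,0,50]
    - [0,0,40,0,0,0,50]
    - [0,0,40,0,0,0,50]
    - [0,0,16,0,0,0,50]
    - [0,0,0,0,0,0,50]

```text
time: 16.23
position: [0.4856, -0.2913, 0.0955]
ee_rot: [-0.772, -3.044, -0.001]
contact_force: [0.0, 0.2, 0.5]
width: 0.0501
grip_force: 0.0
```

```bash
python3 - <<'E'
from h import *
plan((.4854,-.2904,.0885))
E
```

```text
t 16.23 pos [ 0.4856 -0.2913  0.0955] F [0.03 0.21 0.51] w 0.0501 grip 0.0 yaw_y 61.5 q [ 0.02  0.45  0.57  1.89 -0.31  0.89  1.81]
shift(old axes) [0.5 0.7 7. ] shift(new axes) [0.5 0.7 7. ] turn [ 0.01 -0.04  0.  ]
tool x,y world [-0.879  0.477  0.001] [0.477 0.879 0.   ]
```

Request:
carry_out:
  targets:
    - [0.5,0.7,5,0,0,0,50]
    - [0,0,1.5,0,0,0,50]
    - [0,0,0,0,0,0,35]
    - [0,0,0,0,0,0,15]
    - [0,0,0,0,0,0,10]
  newtons: 40

```text
time: 16.85
position: [0.4858, -0.291, 0.0896]
ee_rot: [0.773, 3.044, 0.001]
contact_force: [-0.1, 0.9, 3.8]
width: 0.0235
grip_force: 39.3
```

Request:
carry_out:
  targets:
    - [0,0,0,0,0,0,10]
    - [0,0,0,0,0,0,10]
    - [0,0,0,0,0,0,10]
  newtons: 60

```text
time: 17.23
position: [0.4858, -0.2909, 0.0896]
ee_rot: [0.773, 3.044, 0.001]
contact_force: [0.1, 1.4, 4.9]
width: 0.023
grip_force: 58.6
```

```bash
python3 - <<'E'
from h import *
plan((.4945,-.0572,.24))
E
```

```text
t 17.23 pos [ 0.4858 -0.2909  0.0896] F [0.06 1.35 4.87] w 0.023 grip 58.6 yaw_y 61.5 q [ 0.02  0.46  0.56  1.89 -0.31  0.88  1.82]
shift(old axes) [ 103.8  209.6 -150.3] shift(new axes) [ 103.9  209.5 -150.4] turn [ 0.04  0.04 -0.  ]
tool x,y world [-0.879  0.477 -0.001] [0.477 0.879 0.001]
```

Request:
carry_out:
  targets:
    - [0,0,-8,0,0,0,10]
    - [0,0,-30,0,0,0,10]
    - [0,0,-50,0,0,0,10]
    - [0,0,-50,0,0,0,10]
    - [0,0,-50,0,0,0,10]

```text
time: 17.85
position: [0.4845, -0.2911, 0.2783]
ee_rot: [-0.775, -3.044, 0.0]
contact_force: [-0.2, 0.7, -1.7]
width: 0.0225
grip_force: 59.0
```

Request:
carry_out:
  targets:
    - [0,0,-30,0,0,0,10]
    - [0,0,-12,0,0,0,10]
    - [12,25,0,0,0,0,10]
    - [20,40,0,0,0,0,10]
    - [22,44,0,0,0,0,10]

```text
time: 18.48
position: [0.4888, -0.1685, 0.3174]
ee_rot: [-0.776, -3.041, 0.001]
contact_force: [0.8, -0.2, -1.7]
width: 0.0227
grip_force: 59.1
```

Request:
carry_out:
  targets:
    - [22,44,0,0,0,0,10]
    - [18,36,0,0,0,0,10]
    - [8,17,0,0,0,0,10]
    - [2,4,0,0,0,0,10]
    - [0,0,0,0,0,0,10]

```text
time: 19.1
position: [0.4937, -0.0577, 0.3182]
ee_rot: [-0.775, -3.043, 0.002]
contact_force: [0.5, 0.5, -0.6]
width: 0.023
grip_force: 59.1
```

```bash
python3 - <<'E'
from h import *
a,_=grab_frame("side")
plan((.4945,-.0572,.24))
cv2.imwrite("pics/c4.png",cv2.resize(a[140:320,240:390],(500,600),interpolation=cv2.INTER_CUBIC))
E
```

```text
t 19.15 pos [ 0.4937 -0.0582  0.3185] F [-0.22  0.53 -1.67] w 0.0228 grip 59.1 yaw_y 61.4 q [-0.43  0.07  0.49  1.77 -0.03  1.31  1.14]
shift(old axes) [-0.2  1.4 78.5] shift(new axes) [-0.2  1.3 78.5] turn [-0.07 -0.03 -0.  ]
tool x,y world [-0.878  0.479  0.001] [ 0.479  0.878 -0.001]
```

View pics/c4.png

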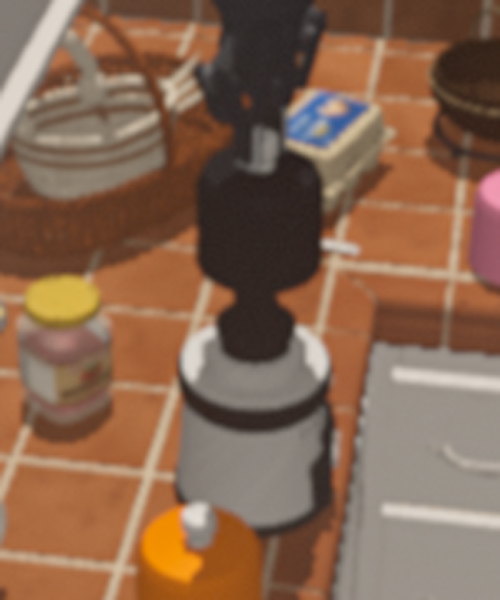

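The cover hangs upright at (260,215) above the burr at (258,325), clear of it. I centre it and lower.

Request:
carry_out:
  targets:
    - [0,1.3,10,0,0,0,10]
    - [0,0,20,0,0,0,10]
    - [0,0,20,0,0,0,10]
    - [0,0,17,0,0,0,10]
    - [0,0,0,0,0,0,10]

```text
time: 19.77
position: [0.4936, -0.056, 0.2504]
ee_rot: [-0.774, -3.041, 0.002]
contact_force: [-0.6, -0.1, -1.0]
width: 0.0227
grip_force: 59.1
```

Request:
carry_out:
  targets:
    - [0,0,0,0,0,0,10]
    - [0,0,0,0,0,0,10]

```text
time: 20.02
position: [0.4954, -0.0558, 0.2528]
ee_rot: [0.774, 3.043, 0.001]
contact_force: [-0.8, -0.1, -1.2]
width: 0.0233
grip_force: 59.1
```

```bash
python3 - <<'E'
from h import *
plan((.4945,-.0572,.2236))
E
```

```text
t 20.02 pos [ 0.4954 -0.0558  0.2528] F [-0.75 -0.13 -1.17] w 0.0233 grip 59.1 yaw_y 61.5 q [-0.42  0.12  0.49  1.87 -0.06  1.17  1.16]
shift(old axes) [ 0.2 -1.7 29.2] shift(new axes) [ 0.1 -1.7 29.2] turn [ 0.06  0.08 -0.  ]
tool x,y world [-0.879  0.478 -0.001] [0.478 0.879 0.001]
```

Request:
carry_out:
  targets:
    - [0,-1.4,4,0,0,0,10]
    - [0,0,5,0,0,0,10]
    - [0,0,5,0,0,0,10]
    - [0,0,4,0,0,0,10]
    - [0,0,0,0,0,0,10]

```text
time: 20.65
position: [0.4938, -0.0569, 0.2335]
ee_rot: [-0.774, -3.044, 0.0]
contact_force: [1.1, 0.1, -1.9]
width: 0.0229
grip_force: 59.1
```

Request:
carry_out:
  targets:
    - [0,0,3,0,0,0,10]
    - [0,0,3,0,0,0,10]
    - [0,0,2,0,0,0,10]
    - [0,0,0,0,0,0,10]
    - [0,0,0,0,0,0,10]

```text
time: 21.28
position: [0.4942, -0.0569, 0.2261]
ee_rot: [0.774, 3.045, 0.0]
contact_force: [-0.1, -0.4, -0.8]
width: 0.0231
grip_force: 59.1
```

Request:
carry_out:
  targets:
    - [0,0,1,0,0,0,10]
    - [0,0,0.5,0,0,0,10]
    - [0,0,0.5,0,0,0,10]
    - [0,0,0,0,0,0,10]

```text
time: 21.78
position: [0.4941, -0.0569, 0.224]
ee_rot: [-0.774, -3.045, -0.0]
contact_force: [1.0, -0.2, -1.6]
width: 0.0228
grip_force: 59.1
```

Request:
carry_out:
  targets:
    - [0,0,0.5,0,0,0,10]
    - [0,0,0,0,0,0,10]

```text
time: 22.02
position: [0.4942, -0.0569, 0.2237]
ee_rot: [0.774, 3.044, 0.0]
contact_force: [-0.2, -0.0, 0.5]
width: 0.0225
grip_force: 59.4
```

Contact is at z 0.2237, as expected (0.2236). I press it down slightly, then release.

Request:
carry_out:
  targets:
    - [0,0,0.5,0,0,0,10]
    - [0,0,0,0,0,0,10]

```text
time: 22.28
position: [0.4944, -0.0567, 0.2236]
ee_rot: [0.773, 3.044, 0.001]
contact_force: [-1.4, 1.2, 5.2]
width: 0.023
grip_force: 59.7
```

Request:
carry_out:
  targets:
    - [0,0,0,0,0,0,28]
    - [0,0,0,0,0,0,40]
    - [0,0,0,0,0,0,55]
    - [0,0,0,0,0,0,55]

```text
time: 22.78
position: [0.4941, -0.0569, 0.2229]
ee_rot: [-0.774, -3.045, -0.0]
contact_force: [0.3, -0.7, -0.9]
width: 0.0548
grip_force: 0.0
```

Request:
carry_out:
  targets:
    - [0,0,-8,0,0,0,55]
    - [0,0,-25,0,0,0,55]
    - [0,0,-40,0,0,0,55]
    - [-25,-55,-10,0,0,0,55]
    - [-25,-55,0,0,0,0,55]

```text
time: 23.4
position: [0.4866, -0.1786, 0.3081]
ee_rot: [0.768, 3.042, 0.001]
contact_force: [1.6, -0.6, -0.3]
width: 0.0552
grip_force: 0.0
```

Request:
carry_out:
  targets:
    - [-20,-40,0,0,0,0,55]
    - [-5,-10,0,0,0,0,55]
    - [0,0,0,0,0,0,55]

```text
time: 23.78
position: [0.4837, -0.2333, 0.3061]
ee_rot: [0.775, 3.044, 0.001]
contact_force: [0.1, 1.2, 0.3]
width: 0.0549
grip_force: 0.0
```

```bash
python3 - <<'E'
from h import *
p,d=grab_frame("top");a,_=grab_frame("side")
P=cloud("top",d,(270,355,205,295))
for n,lo,hi in(("knob",.228,.26),("top",.212,.223),("shoulder",.129,.139)):
    Q=P[(P[:,2]>lo)&(P[:,2]<hi)]
    if len(Q)>3: print(n,len(Q),cv2.minEnclosingCircle(Q[:,:2].astype(np.float32)),np.percentile(Q,[5,50,95],axis=0).round(4)[:,2])
Q=P[(P[:,2]>.21)&(P[:,2]<.224)];A=np.c_[Q[:,:2],np.ones(len(Q))];print("tilt deg",np.degrees(np.linalg.lstsq(A,Q[:,2],rcond=None)[0][:2]))
plan((.49,-.2,.3))
cv2.imwrite("pics/c5.png",np.hstack([cv2.resize(a[160:310,250:375],(400,480),interpolation=cv2.INTER_CUBIC),cv2.resize(p[205:313,265:355],(400,480),interpolation=cv2.INTER_CUBIC)]))
E
```

```text
knob 119 ((0.4932602345943451, -0.056564703583717346), 0.01268533430993557) [0.237  0.2423 0.2457]
top 1078 ((0.49282050132751465, -0.05634484067559242), 0.04422595724463463) [0.2126 0.2158 0.2193]
shoulder 397 ((0.49378666281700134, -0.05701453238725662), 0.06167428568005562) [0.1295 0.1334 0.1368]
tilt deg [ 0.29179652 -0.24172285]
t 23.88 pos [ 0.4843 -0.2313  0.3059] F [0.48 0.33 0.08] w 0.0551 grip 0.0 yaw_y 61.6 q [-0.19  0.17  0.64  1.71 -0.11  1.29  1.55]
shift(old axes) [ 9.8 30.3  6. ] shift(new axes) [ 9.8 30.3  5.9] turn [ 0.07 -0.03  0.  ]
tool x,y world [-0.88   0.475  0.001] [0.475 0.88  0.001]
```

View pics/c5.png

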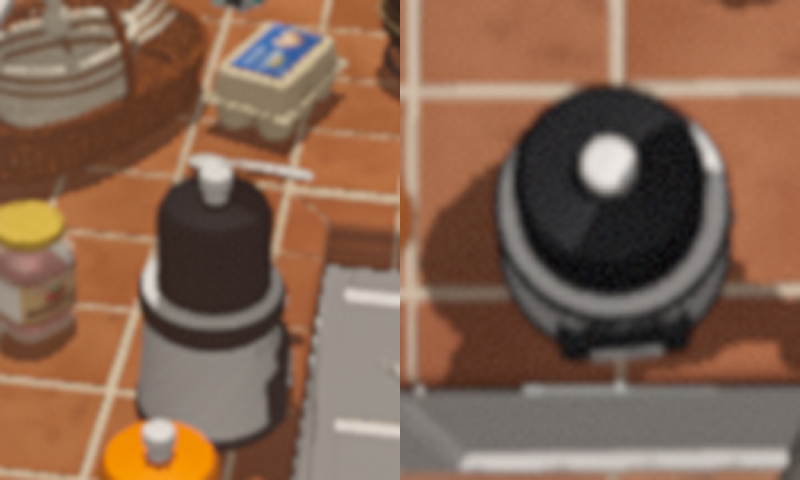

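The cover stands level on the shoulder: knob at top-crop (608,163), knob top at 0.243, tilt under 0.4°. It is centred, and the arm is clear.

```bash
python3 -c "
from bench import *
print(close_job())"
```

```text
the job is handed in; nothing more can be done
None
```

The burr is pressed home on its seat (about 39 mm down, at most about 13 N of push), the dust cover stands level over the neck, and the job was handed in at about 24 s with the mug, jam jar and teaspoon left alone.

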